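# Press the brass mast socket into the table easel's foot

### The arm

A 6-joint arm with a two-finger parallel gripper is mounted at the origin on the work surface. World frame = base frame: x ahead of the robot, y to its left, z up, the work surface at z = 0. Lengths are in m, angles in rad, forces in N, time in s.
With the tool pointing down it reaches from about 0.3 to 0.75 m from the base axis. Payload 8.5 kg.
Tool frame: the origin (TCP) lies on the centre line of the jaws, within the pads' length; the fingertips stand 8 mm ahead of it and the grasp point (between the pads) lies 11 mm behind it; z points along the fingers, y is the line along which they close (so a half turn about z gives the same grasp; the last joint's range is limited). The gripper opens to 85 mm and grips with 20 to 120 N. Pads are 22 mm wide; open, the fingers measure 114 mm over their backs; the gripper's body (76 mm by 85 mm) begins 54 mm behind the grasp point. The pads swing forward as they close: fully open they stand 13 mm farther back than shut.
Start: joints at [1.033, 0.381, 1.297, -0, 1.464, -0.215], TCP at [0.174, 0.522, 0.239] pointing down, gripper open.
Joint ranges: [-3.11, 3.11], [-0.89, 2.33], [0.22, 2.48], [-1.42, 4.56], [0.17, 2.85], [-2.88, 2.88]. Speed limits (rad/s): [2.39, 2.39, 3.14, 3.14, 3.14, 3.14].

### API

Orientations are given as a unit quaternion [w, x, y, z].
In Python, from rig import read_state, camera, job_done gives the robot as it stands. The module is installed in compiled form; this text tells all that it offers.
- The arm moves only by the shell command python3 -m jog 'ROWS' [FORCE]. ROWS is a JSON object of lists of equal length, an entry for each row: "dp": the shift along the tool's x, y, z in mm, a list of three; "turn": the turn about the tool's z in rad; "gripper": the opening, from -1 (shut) to 1 (fully open). In form: {"dp": [[dx, dy, dz], ...], "turn": [turn, ...], "gripper": [gripper, ...]}. A call has 1 to 10 rows; each row shifts and turns the commanded pose from where the row before left it, along the tool's axes as they then stand; what a row does not reach is not made up. A row lasts 1/8 s, in which the tool goes at most 62.5 mm and 10.7 degrees, less where a joint would pass 70% of its speed; a pose out of reach is approached as far as the arm can. A call with a gripper value outside its range is refused whole. The fingers move at their own pace and stop on an object; FORCE is the grip in N (left out, the last holds). Time passes only in rows, so rows that do not move let the fingers close. It gives the time, the measured TCP pose, the force, the opening and the grip force at its end, in the units of the state.
- read_state(): the state, without advancing time (a new reading comes with each control period).
- camera(name): name is "side" or "top"; returns a dict with "pixels" (480x640x3 uint8, red, green, blue), "mtx" (3x3 intrinsics, pixels), "origin" and "orientation" of the camera in the world. Camera axes: x right, y up, looking along -z (the intrinsics and any distortion apply to the point x, -y, -z); pixel columns grow to the right and rows downward; lengths in m; the calibration is good to about 2 mm. A picture is of the moment at which its call begins. There is no depth.
- job_done(): hands the job in; it is judged then, once.
The state is a dict: "time_s": time; "q": joint angles; "qvel": joint speeds; "joint_torque": joint torques, N m; "tcp_pos": TCP position; "tool_rot": TCP orientation; "wrist_force": force on the tool from outside, world axes, zero at the start; "wrist_torque": the same for the moment, N m; "grip_width": finger opening in m; "finger_force": force on a finger pad.
Only numpy, scipy, OpenCV 4.12 (cv2) and the standard library are available. Lean on these libraries where they do the work, as an engineer would, in place of code of your own. Each camera call takes 0.05 s, during which the arm holds its last target. There are 200 camera calls.

### The job

The small table easel needs its mast socket: take the brass socket out of the drilled rack and press its spigot into the bore of the wooden easel foot until the shoulder sits fully home, flush on the wood all round, then let go. The fit is tight and the foot stands on a soft rubber pad, so push steadily and feel for the shoulder bottoming, but never lean on it with more than about 25 N. Leave the black stopper, the cup and the paint jar where they are.

Things in the scene. Friction and masses are not known exactly. Their poses are not given: they have to be found in the camera images.
- socket_center (a point): Loose brass mast socket, 0.1 to 0.2 kg, upright in one of the rack's two holes. Point on its axis, 36.5 mm above its lower end and below its top; z up along the axis. From below: spigot 30 mm long, 24 mm in diameter (lowest 20 mm taper to 18 mm); round shoulder 46 mm in diameter, 5 mm thick; plain neck 32 mm in diameter, 38 mm tall, hollow. Grasp the neck.
- socket_shoulder (a point): Point on the brass socket's axis in the plane of its shoulder's underside, 6.5 mm below socket_center; z up along the axis. When the socket is home this point coincides with bore_mouth.
- bore_mouth (a point): Centre of the bore's mouth in the flat top of the brown easel block; z up. Blind bore 26 mm in diameter, 36 mm deep. From 6 mm down, four sprung black rubber grips stand 2 mm into it: the spigot slides in only under a steady push of some 6 to 17 N (different each time), then stays at the depth reached. The point sinks with the block under a push.
- easel_foot: Dark wooden cross of two runners, each 200 x 30 x 10 mm, fixed to the table; origin under its centre, z up. Above it, on a soft rubber pad, stands the brown block, 110 x 110 x 44 mm, its top 64 mm above the table. Under a push the block sinks straight down, up to 12 mm, and comes back when relieved. Once the shoulder has landed, the push rises steadily as the pad gives.
- stopper_center (a point): Black plastic stopper in the rack's other hole, same shape and size as the brass socket but not hollow, 110 mm from it; point on its axis, half-way up. Not to be used. Which hole holds which part changes.
- rack: Fixed light wooden rack, 85 x 200 x 36 mm, with two through holes 29 mm in diameter, 55 mm to either side of its middle; shoulders rest on its top face. Origin at the centre of its underside, y along the row of holes, z up.
- cup: Loose terracotta-coloured cup, 72 mm across the rim, 100 mm tall, origin at the centre of its underside. A bystander.
- paint_jar: Loose red paint jar with a white cap, 54 mm across, 70 mm tall, origin at the centre of its underside. A bystander.
There are look-alikes about, which are no part of the job. Of the things like the part that bears socket_center, leave any that is green or purple; of the rest the larger one is meant.

How it is judged:
By the outcome, as a careful person would: the job done as asked, in the order asked, and still so for the second after the job is handed in, with the robot touching nothing.
It also fails if it takes over 45 s, if anything falls off the work surface, if the arm or the gripper's body presses on something with over 40 N, if the wrist force passes 120 N, or if a joint passes its speed limit or range.

## Working session

There is one attempt and no reset: what is moved stays moved. The work goes in short steps, Python scripts to look and compute and a shell command to move; the robot and the scene stay as the last step left them, time stands still between calls to the robot, and variables do not carry over. Pictures are saved under pics/ and viewed, at most 12 in all, crops included, and the job is handed in when it is done.

```bash
mkdir -p pics
python3 - <<'E'
from rig import read_state,camera
import cv2,pickle
for n in("top","side"):
    c=camera(n); cv2.imwrite(f"pics/{n}0.png",c["pixels"][:,:,::-1]); pickle.dump(c,open(n+"0.pkl","wb"))
    print(n,{k:v for k,v in c.items() if k!="pixels"})
s=read_state();print(s)
E
```

```text
top {'mtx': array([[612.25092908,   0.        , 311.47217268],
       [  0.        , 612.25092908, 238.65150019],
       [  0.        ,   0.        ,   1.        ]]), 'origin': array([ 0.50447581, -0.03412105,  1.03575076]), 'orientation': array([-0.69921229, -0.01292406,  0.0238111 ,  0.71440056])}
side {'mtx': array([[462.03802149,   0.        , 322.83105486],
       [  0.        , 462.03802149, 243.30959334],
       [  0.        ,   0.        ,   1.        ]]), 'origin': array([ 0.45974152, -0.7652228 ,  0.4958153 ]), 'orientation': array([ 0.86023025,  0.50416111, -0.04227647, -0.06354674])}
{'time_s': 0.1, 'q': array([ 1.03270648e+00,  3.81151183e-01,  1.29821090e+00, -1.53744299e-05,
        1.46360845e+00, -2.15262050e-01]), 'qvel': array([ 0.00153005, -0.00120356, -0.00221293,  0.0011074 , -0.00081692,
        0.00216948]), 'joint_torque': array([ 3.75343719e-03, -4.49220157e+01, -2.31654936e+01, -2.05649885e-04,
        3.76460346e-03, -3.97608278e-05]), 'tcp_pos': array([0.17433136, 0.52135485, 0.23875266]), 'tool_rot': array([-2.46305857e-04,  1.60713030e-01,  9.87000936e-01, -6.43448131e-04]), 'wrist_force': array([-0.35520997, -0.05027189, -0.46965758]), 'wrist_torque': array([-0.01356754,  0.00386992, -0.04308911]), 'finger_force': 0.0, 'grip_width': 0.08547040819944261}
```

View pics/top0.png

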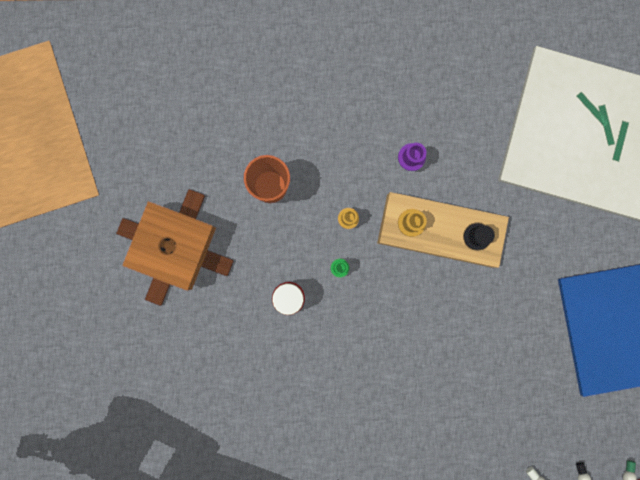

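View pics/side0.png

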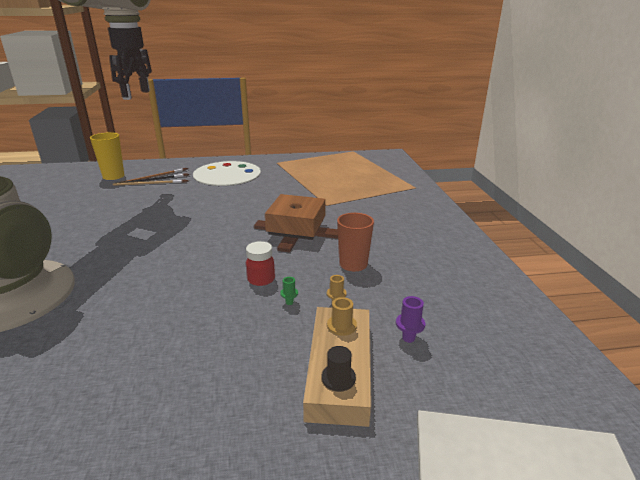

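The top view shows the candidates for the socket: brass in the rack (412,222), small brass on the table (348,218), green (340,268), purple (412,156) and the black stopper (479,236). I choose the brass one in the rack, since it is the larger and is neither green nor purple. The foot's bore is at about (167,246).

```bash
cat > h.py <<'E'
import numpy as np,cv2
from scipy.spatial.transform import Rotation as R
def rot(q): return R.from_quat(np.roll(q,-1)).as_matrix()
def ray(c,p,z):
    K=c["mtx"]; d=np.array([(p[0]-K[0,2])/K[0,0],-(p[1]-K[1,2])/K[1,1],-1]); d=rot(c["orientation"])@d
    o=c["origin"]; return (o+d*(z-o[2])/d[2])
def proj(c,P):
    v=rot(c["orientation"]).T@(np.asarray(P)-c["origin"]); K=c["mtx"]
    return np.array([K[0,0]*v[0]/-v[2]+K[0,2],K[1,1]*v[1]/v[2]+K[1,2]])
E
python3 - <<'E'
import pickle,cv2,numpy as np
from h import *
c=pickle.load(open("top0.pkl","rb"));s=pickle.load(open("side0.pkl","rb"))
im=c["pixels"][:,:,::-1]
for n,p,z in(("sock rim",(415,219),.079),("bore",(167,246),.064)): print(n,ray(c,p,z))
for n,ps,z in(("rack",[(390,193),(509,216),(500,267),(379,243)],.036),("block",[(149,203),(214,226),(189,290),(124,264)],.064)):
    P=np.array([ray(c,p,z)[:2] for p in ps]);print(n,P.mean(0),np.round(P,4).tolist())
a=cv2.resize(im[180:280,370:520],None,fx=5,fy=5,interpolation=cv2.INTER_CUBIC)
b=cv2.resize(im[190:310,110:240],None,fx=5,fy=5,interpolation=cv2.INTER_CUBIC)
cv2.imwrite("pics/a.png",a);cv2.imwrite("pics/b.png",b)
si=s["pixels"][:,:,::-1];cv2.imwrite("pics/c.png",cv2.resize(si[180:430,230:430],None,fx=2.4,fy=2.4,interpolation=cv2.INTER_CUBIC))
E
```

```text
sock rim [ 0.58155861 -0.21275943  0.079     ]
bore [0.54803169 0.17928305 0.064     ]
rack [ 0.56641009 -0.26886323] [[0.6288, -0.1809], [0.5868, -0.3761], [0.5033, -0.358], [0.5468, -0.1605]]
block [0.54851092 0.17607778] [[0.617, 0.2071], [0.5782, 0.1046], [0.4778, 0.1454], [0.521, 0.2472]]
```

View pics/a.png

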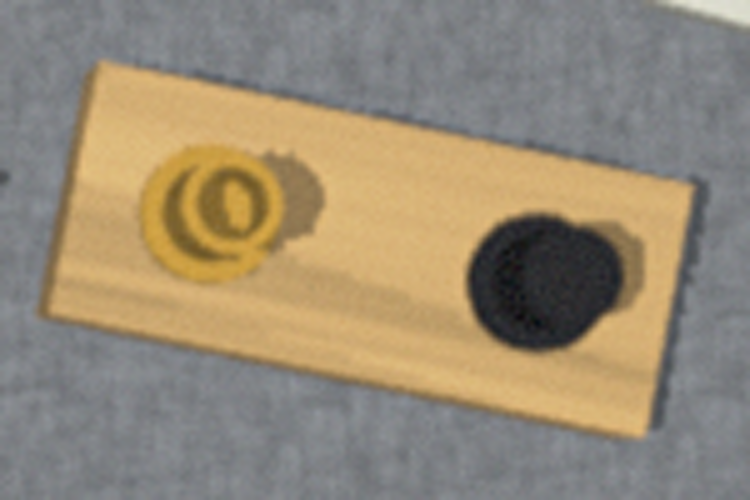

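View pics/b.png

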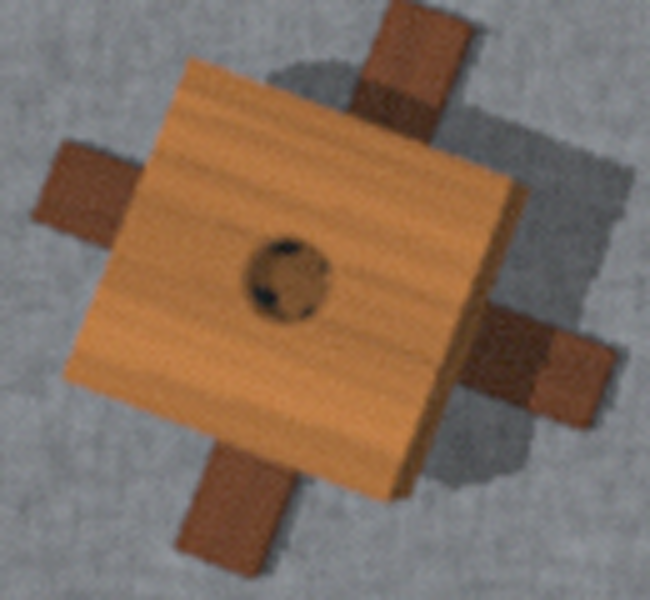

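View pics/c.png

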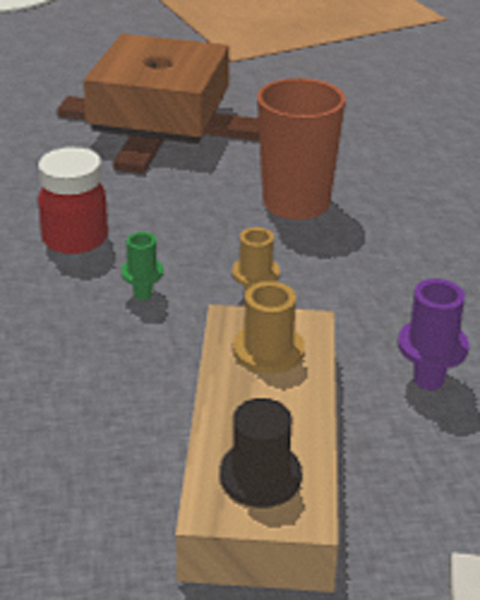

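The crops confirm that the hollow brass socket sits in the left hole, with its neck rim at about (415.8,220.0) in the top view and its shoulder at (412.0,222.2). The bore centre is at (167.0,245.4) in the top view and (296,206) in the side view.

Run:
```python
import pickle,cv2,numpy as np
from h import *
from rig import read_state
c=pickle.load(open("top0.pkl","rb"));s=pickle.load(open("side0.pkl","rb"))
for n,cc,p,z in(("rimT",c,(415.8,220),.079),("shT",c,(412,222.2),.041),("rimS",s,(342.3,303.5),.079),("boreT",c,(167,245.4),.064),("boreS",s,(296.1,205.6),.064)): print(n,ray(cc,p,z))
P=np.array([ray(c,(110+x/5-.4,190+y/5-.4),.064)[:2] for x,y in[(193,58),(516,180),(390,498),(65,380)]]);print("block",P.mean(0))
P=np.array([ray(c,(370+x/5-.4,180+y/5-.4),.036)[:2] for x,y in[(100,62),(694,185),(648,438),(47,315)]]);m=P.mean(0);u=(P[0]+P[3]-P[1]-P[2]);u/=np.linalg.norm(u);print("rack",m,"hole",m+.055*u,u)
S=read_state();T=rot(S["tool_rot"]);print(T)
t=np.array([.581,-.2135,.16]);print(T.T@(t-S["tcp_pos"])*1000)
```

```text
rimT [ 0.57995706 -0.21397124  0.079     ]
shT [ 0.57948091 -0.2147815   0.041     ]
rimS [ 0.57740316 -0.21587876  0.079     ]
boreT [0.54898224 0.1792739  0.064     ]
boreS [0.54776651 0.17662787 0.064     ]
block [0.54911211 0.17796196]
rack [ 0.56667334 -0.26812473] hole [ 0.57889972 -0.2145009 ] [0.22229777 0.97497882]
[[-9.48342523e-01  3.17247505e-01 -6.93029220e-04]
 [ 3.17248139e-01  9.48341816e-01 -1.19099869e-03]
 [ 2.79387226e-04 -1.34933694e-03 -9.99999051e-01]]
[-618.81450257 -567.77270633   79.34595894]
```

```bash
python3 -m jog '{"dp":[[-20,-18,0],[-32,-29,0],[-32,-29,0],[-32,-29,0],[-32,-29,0],[-32,-29,0],[-32,-29,0],[-32,-29,0],[-32,-29,0],[-32,-29,0]],"turn":[0,0,0,0,0,0,0,0,0,0],"gripper":[1,1,1,1,1,1,1,1,1,1]}' && python3 -m jog '{"dp":[[-32,-29,0],[-32,-29,0],[-32,-29,0],[-32,-29,0],[-32,-29,10],[-32,-29,15],[-32,-29,15],[-32,-29,15],[-15,-15,10],[0,0,0]],"turn":[0,0,0,0,0,0,0,0,0,0],"gripper":[1,1,1,1,1,1,1,1,1,1]}'
cat >> h.py <<'E'
def need(S,t): return np.round(rot(S["tool_rot"]).T@(np.array(t)-S["tcp_pos"])*1000,1)
E
python3 - <<'E'
from h import *
from rig import read_state
S=read_state();print(need(S,[.579,-.2145,.055]))
E
```

```text
time_s: 1.35
tcp_pos: [0.3784, 0.158, 0.2392]
tool_rot: [-0.0, 0.161, 0.987, -0.0]
wrist_force: [0.8, 0.1, 0.4]
grip_width: 0.0853
finger_force: 0.0
time_s: 2.6
tcp_pos: [0.5565, -0.1613, 0.1732]
tool_rot: [-0.001, 0.161, 0.987, 0.0]
wrist_force: [0.2, 0.6, 0.6]
grip_width: 0.0852
finger_force: 0.0
[-38.6 -43.3 118.1]
```

```bash
python3 -m jog '{"dp":[[-13,-14,10],[-13,-14,10],[-12.6,-15.3,10],[0,0,20],[0,0,20],[0,0,20],[0,0,18],[0,0,10],[0,0,0],[0,0,0]],"turn":[0,0,0,0,0,0,0,0,0,0],"gripper":[1,1,1,1,1,1,1,1,1,1]}'
python3 - <<'E'
from h import *
from rig import read_state,camera
S=read_state();print(need(S,[.579,-.2145,.055]))
c=camera("side");cv2.imwrite("pics/d.png",cv2.resize(c["pixels"][220:440,220:460,::-1],None,fx=2.5,fy=2.5,interpolation=cv2.INTER_CUBIC))
E
```

```text
time_s: 3.85
tcp_pos: [0.5799, -0.2146, 0.0569]
tool_rot: [0.001, 0.161, 0.987, -0.0]
wrist_force: [0.7, -0.1, -0.3]
grip_width: 0.0856
finger_force: 0.0
[ 0.9 -0.2  1.9]
```

View pics/d.png

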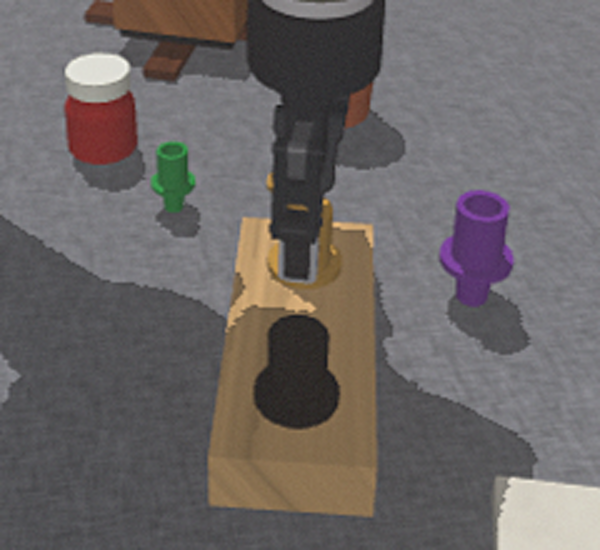

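The near finger stands in front of the brass neck (crop 300,250) and the neck lies between the fingers, with the stopper clear, so I'll grip and lift.

```bash
python3 -m jog '{"dp":[[0,0,0],[0,0,0],[0,0,0],[0,0,0],[0,0,0],[0,0,0]],"turn":[0,0,0,0,0,0],"gripper":[0,-0.5,-1,-1,-1,-1]}' 80 && python3 -m jog '{"dp":[[0,0,-5],[0,0,-15],[0,0,-20],[0,0,-20],[0,0,-20],[0,0,0]],"turn":[0,0,0,0,0,0],"gripper":[-1,-1,-1,-1,-1,-1]}'
python3 - <<'E'
from h import *
from rig import read_state,camera
import pickle
S=read_state();print(S["tcp_pos"],S["tool_rot"],need(S,[.5485,.178,.145]))
for n in("side","top"):
  c=camera(n);pickle.dump(c,open(n+"1.pkl","wb"))
  print(n,proj(c,S["tcp_pos"]))
c=pickle.load(open("side1.pkl","rb"));x,y=map(int,proj(c,S["tcp_pos"]));print(x-50,y-40)
cv2.imwrite("pics/e.png",cv2.resize(c["pixels"][y-40:y+60,x-50:x+50,::-1],None,fx=6,fy=6,interpolation=cv2.INTER_CUBIC))
E
```

```text
time_s: 4.65
tcp_pos: [0.5798, -0.2143, 0.0568]
tool_rot: [0.0, 0.161, 0.987, -0.0]
wrist_force: [-0.4, 0.6, 5.8]
grip_width: 0.0296
finger_force: 79.0
time_s: 5.4
tcp_pos: [0.5801, -0.2145, 0.1382]
tool_rot: [0.002, 0.161, 0.987, -0.001]
wrist_force: [-1.1, 0.5, -1.7]
grip_width: 0.0303
finger_force: 79.1
[ 0.58013121 -0.21452151  0.13822633] [ 1.61563186e-03  1.60666309e-01  9.87007248e-01 -6.47730038e-04] [154.5 362.2  -7.6]
side [345.18440069 269.51639721]
top [423.59657898 216.5611497 ]
295 229
```

View pics/e.png

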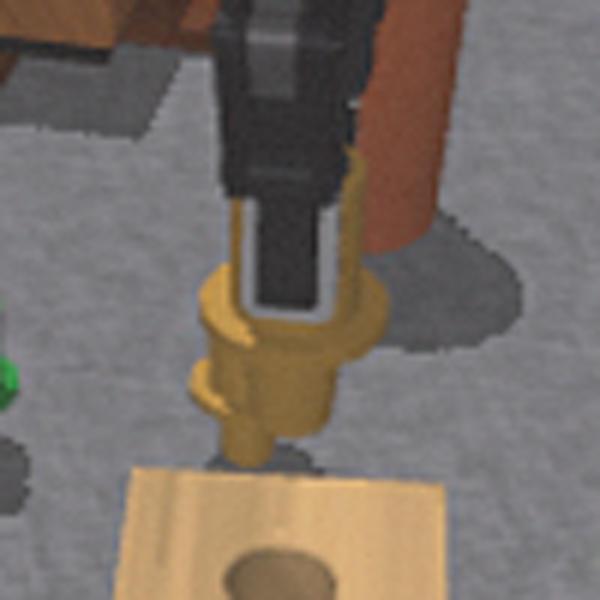

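The socket hangs straight in the grip: shoulder spans crop x 200–388, centre about (344,280) px. The rack hole is empty, so I'll check the axis offset from the TCP and carry it over.

```bash
python3 - <<'E'
from h import *
from rig import read_state
import pickle
S=read_state();c=pickle.load(open("side1.pkl","rb"))
p=S["tcp_pos"]-[0,0,.0183]
a=np.linspace(0,2*np.pi,100)
q=np.array([proj(c,p+[.023*np.cos(t),.023*np.sin(t),0]) for t in a]);print((q.min(0)-[295,229]+.4)*6,(q.max(0)-[295,229]+.4)*6)
p=S["tcp_pos"]-[0,0,.0508]
q=np.array([proj(c,p+[.009*np.cos(t),.009*np.sin(t),0]) for t in a]);print((q.min(0)-[295,229]+.4)*6,(q.max(0)-[295,229]+.4)*6)
E
python3 -m jog '{"dp":[[5,15,-2],[10,25,-2],[15,35,-2],[16,38,-2],[16,38,0],[16,38,0],[16,38,0],[16,38,0],[15,35,0],[12,28,0]],"turn":[0,0,0,0,0,0,0,0,0,0],"gripper":[-1,-1,-1,-1,-1,-1,-1,-1,-1,-1]}' && python3 -m jog '{"dp":[[9,20,0],[6,11,0],[2,2,0],[0,0,0],[0,0,0]],"turn":[0,0,0,0,0],"gripper":[-1,-1,-1,-1,-1]}'
python3 - <<'E'
from h import *
from rig import read_state
S=read_state();print(S["wrist_force"],S["tool_rot"],need(S,[.5493,.1784,.125]))
E
```

```text
[202.84798834 264.59587184] [391.63893047 370.27142405]
[257.04771268 403.12467113] [329.20536805 445.95832442]
time_s: 6.75
tcp_pos: [0.5525, 0.1427, 0.1438]
tool_rot: [-0.001, 0.16, 0.987, -0.0]
wrist_force: [-0.1, -0.1, -1.3]
grip_width: 0.0301
finger_force: 79.2
time_s: 7.38
tcp_pos: [0.5482, 0.1763, 0.1443]
tool_rot: [-0.0, 0.161, 0.987, -0.0]
wrist_force: [-0.5, 0.7, -1.4]
grip_width: 0.0302
finger_force: 79.2
[-0.47387974  0.72400014 -1.37342282] [-9.50588132e-06  1.61142952e-01  9.86931073e-01 -7.35100822e-05] [-0.4  2.3 19.3]
```

```bash
python3 -m jog '{"dp":[[0,1,5],[0,1,8],[0,0,6],[0,0,0],[0,0,0]],"turn":[0,0,0,0,0],"gripper":[-1,-1,-1,-1,-1]}'
python3 - <<'E'
from h import *
from rig import read_state,camera
S=read_state();print(need(S,[.549,.178,.125]))
c=camera("side");x,y=map(int,proj(c,S["tcp_pos"]));print(x-40,y-30)
im=cv2.resize(c["pixels"][y-30:y+50,x-40:x+40,::-1],None,fx=7,fy=7,interpolation=cv2.INTER_CUBIC)
a=np.linspace(0,2*np.pi,60)
for p,r in((S["tcp_pos"]-[0,0,.0508],.009),(S["tcp_pos"]-[0,0,.0183],.023)):
  q=np.array([(proj(c,p+[r*np.cos(t),r*np.sin(t),0])-[x-40,y-30]+.4)*7 for t in a]);print(q.min(0),q.max(0))
q=np.array([(proj(c,[.5489+.013*np.cos(t),.178+.013*np.sin(t),.064])-[x-40,y-30]+.4)*7 for t in a]);print("bore",q.min(0),q.max(0))
cv2.imwrite("pics/f.png",im)
E
```

```text
time_s: 8.0
tcp_pos: [0.5488, 0.1789, 0.1254]
tool_rot: [0.0, 0.161, 0.987, 0.0]
wrist_force: [0.1, 0.1, -1.6]
grip_width: 0.0302
finger_force: 79.2
[-0.5 -0.8  0.4]
255 149
[264.0118461  354.13012138] [320.50534682 377.13520455]
[216.85035572 243.15296223] [363.53089939 299.13394792]
bore [252.95032029 380.34095383] [334.20676258 414.11935585]
```

View pics/f.png

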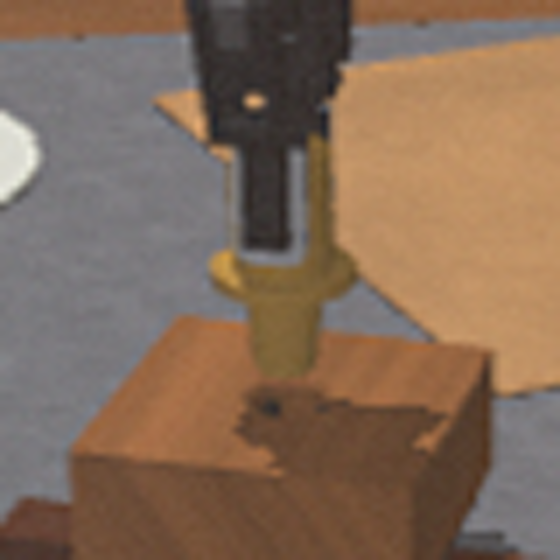

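The spigot tip (crop 287,370) hangs over the bore (crop about 285,400), within a millimetre. I'll descend gently and watch the force.

```bash
python3 -m jog '{"dp":[[-0.7,-0.5,3],[0,0,4],[0,0,4],[0,0,2],[0,0,2],[0,0,0]],"turn":[0,0,0,0,0,0],"gripper":[-1,-1,-1,-1,-1,-1]}'; python3 -m jog '{"dp":[[0,0,2],[0,0,2],[0,0,0]],"turn":[0,0,0],"gripper":[-1,-1,-1]}';python3 -c "
from rig import read_state as r;S=r();print(S['tcp_pos'],S['wrist_force'],S['wrist_torque'])"
```

```text
time_s: 8.8
tcp_pos: [0.5492, 0.1782, 0.1102]
tool_rot: [-0.0, 0.161, 0.987, -0.0]
wrist_force: [0.4, 0.6, -1.4]
grip_width: 0.0306
finger_force: 79.2
time_s: 9.18
tcp_pos: [0.5491, 0.1782, 0.1061]
tool_rot: [-0.0, 0.161, 0.987, -0.0]
wrist_force: [-0.3, 0.8, -1.7]
grip_width: 0.03
finger_force: 79.2
[0.54908066 0.17817646 0.10613463] [-0.33251778  0.80469724 -1.65379879] [-0.04153998 -0.00545973  0.00861139]
```

```bash
for i in 1; do python3 -m jog '{"dp":[[0,0,1],[0,0,1],[0,0,1],[0,0,1],[0,0,0]],"turn":[0,0,0,0,0],"gripper":[-1,-1,-1,-1,-1]}'; python3 -m jog '{"dp":[[0,0,1],[0,0,1],[0,0,1],[0,0,0]],"turn":[0,0,0,0],"gripper":[-1,-1,-1,-1]}'; python3 -m jog '{"dp":[[0,0,1],[0,0,1],[0,0,1],[0,0,0]],"turn":[0,0,0,0],"gripper":[-1,-1,-1,-1]}';done | grep -E "tcp|wrist"
```

```text
tcp_pos: [0.5493, 0.1782, 0.1024]
wrist_force: [0.4, 0.7, -0.3]
tcp_pos: [0.5493, 0.1782, 0.0995]
wrist_force: [-0.8, 0.8, 3.5]
tcp_pos: [0.5494, 0.1781, 0.0966]
wrist_force: [-0.6, 1.0, 5.2]
```

```bash
{ python3 -m jog '{"dp":[[0,0,1],[0,0,1],[0,0,1],[0,0,0]],"turn":[0,0,0,0],"gripper":[-1,-1,-1,-1]}'; python3 -m jog '{"dp":[[0,0,1],[0,0,1],[0,0,0]],"turn":[0,0,0],"gripper":[-1,-1,-1]}'; python3 -m jog '{"dp":[[0,0,1],[0,0,1],[0,0,0]],"turn":[0,0,0],"gripper":[-1,-1,-1]}'; python3 -m jog '{"dp":[[0,0,1],[0,0,1],[0,0,0]],"turn":[0,0,0],"gripper":[-1,-1,-1]}'; } | grep -E "tcp|wrist"
```

```text
tcp_pos: [0.5495, 0.1781, 0.0937]
wrist_force: [-0.0, 1.5, 6.2]
tcp_pos: [0.5496, 0.1781, 0.0918]
wrist_force: [-0.0, 0.3, 6.6]
tcp_pos: [0.5496, 0.1781, 0.0899]
wrist_force: [-1.2, 0.1, 6.8]
tcp_pos: [0.5496, 0.1781, 0.0879]
wrist_force: [-0.7, -0.3, 7.9]
```

```bash
{ for i in 1; do python3 -m jog '{"dp":[[0,0,1],[0,0,0],[0,0,0]],"turn":[0,0,0],"gripper":[-1,-1,-1]}'; python3 -m jog '{"dp":[[0,0,1],[0,0,0],[0,0,0]],"turn":[0,0,0],"gripper":[-1,-1,-1]}'; python3 -m jog '{"dp":[[0,0,1],[0,0,0],[0,0,0]],"turn":[0,0,0],"gripper":[-1,-1,-1]}'; done; } | grep -E "tcp|wrist|finger"
```

```text
tcp_pos: [0.5496, 0.1781, 0.087]
wrist_force: [-0.2, -0.5, 7.1]
finger_force: 79.3
tcp_pos: [0.5497, 0.1781, 0.086]
wrist_force: [0.1, 0.1, 7.4]
finger_force: 79.3
tcp_pos: [0.5496, 0.1781, 0.085]
wrist_force: [-0.7, -0.7, 7.6]
finger_force: 79.3
```

```bash
{ python3 -m jog '{"dp":[[0,0,1],[0,0,0],[0,0,0]],"turn":[0,0,0],"gripper":[-1,-1,-1]}'; python3 -m jog '{"dp":[[0,0,1],[0,0,0],[0,0,0]],"turn":[0,0,0],"gripper":[-1,-1,-1]}'; python3 -m jog '{"dp":[[0,0,1],[0,0,0],[0,0,0]],"turn":[0,0,0],"gripper":[-1,-1,-1]}'; } | grep -E "tcp|wrist|finger"
```

```text
tcp_pos: [0.5496, 0.1781, 0.084]
wrist_force: [-0.5, -0.1, 8.5]
finger_force: 79.3
tcp_pos: [0.5497, 0.1781, 0.0831]
wrist_force: [-0.3, 0.3, 9.1]
finger_force: 79.3
tcp_pos: [0.5497, 0.1781, 0.0821]
wrist_force: [-1.2, 1.3, 8.9]
finger_force: 79.3
```

```bash
{ python3 -m jog '{"dp":[[0,0,1],[0,0,0],[0,0,0]],"turn":[0,0,0],"gripper":[-1,-1,-1]}'; python3 -m jog '{"dp":[[0,0,1],[0,0,0],[0,0,0]],"turn":[0,0,0],"gripper":[-1,-1,-1]}'; python3 -m jog '{"dp":[[0,0,1],[0,0,0],[0,0,0]],"turn":[0,0,0],"gripper":[-1,-1,-1]}'; } | grep -E "tcp|wrist|finger"
```

```text
tcp_pos: [0.5498, 0.1781, 0.0813]
wrist_force: [0.0, -0.1, 10.9]
finger_force: 79.9
tcp_pos: [0.5498, 0.1781, 0.0805]
wrist_force: [-0.9, 0.3, 11.9]
finger_force: 80.0
tcp_pos: [0.5498, 0.1781, 0.0798]
wrist_force: [-2.9, 0.4, 14.2]
finger_force: 80.2
```

```bash
{ python3 -m jog '{"dp":[[0,0,1],[0,0,0],[0,0,0]],"turn":[0,0,0],"gripper":[-1,-1,-1]}'; python3 -m jog '{"dp":[[0,0,1],[0,0,0],[0,0,0]],"turn":[0,0,0],"gripper":[-1,-1,-1]}'; } | grep -E "tcp|wrist|finger"
python3 - <<'E'
from rig import *
import cv2
from h import *
S=read_state();c=camera("side");x,y=map(int,proj(c,S["tcp_pos"]));print(S["wrist_torque"])
cv2.imwrite("pics/g.png",cv2.resize(c["pixels"][y-30:y+50,x-40:x+40,::-1],None,fx=7,fy=7,interpolation=cv2.INTER_CUBIC))
E
```

```text
tcp_pos: [0.5498, 0.1781, 0.079]
wrist_force: [-2.5, -0.3, 15.7]
finger_force: 80.5
tcp_pos: [0.5498, 0.1782, 0.0783]
wrist_force: [-3.8, -1.0, 18.7]
finger_force: 80.7
[-0.16737928  0.65573397 -0.05176201]
```

View pics/g.png

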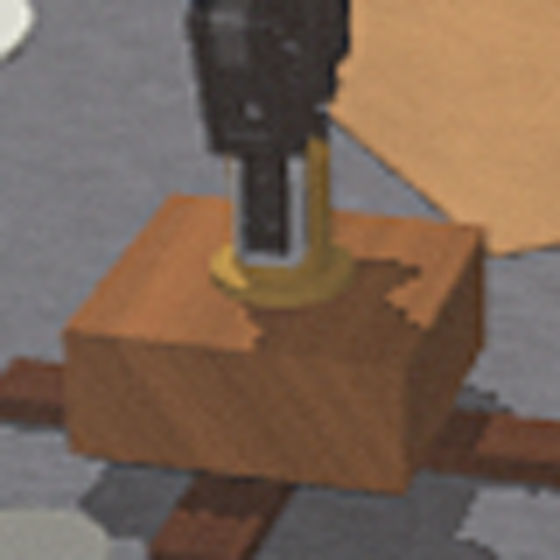

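The shoulder appears to sit on the block top (crop 283,275), and force now rises steadily at about 3 N/mm. There is a side force of −3.8 N in x, so I'll relieve that before the final push.

```bash
cat > st.py <<'E'
from h import *
from rig import read_state
S=read_state();T=rot(S["tool_rot"]);print(S["tcp_pos"],S["wrist_force"].round(1),S["wrist_torque"].round(2),"tilt",T[:,2].round(4))
E
python3 st.py; python3 -m jog '{"dp":[[0.7,-0.2,0],[0,0,0],[0,0,0]],"turn":[0,0,0],"gripper":[-1,-1,-1]}'>/dev/null; python3 st.py
```

```text
[0.54981649 0.17811127 0.07828733] [-4.1 -0.1 18.9] [-0.1   0.66 -0.  ] tilt [ 2.9e-03 -1.0e-04 -1.0e+00]
[0.54977857 0.17810996 0.07848421] [-0.6 -0.8 17.2] [-0.17  0.31 -0.  ] tilt [ 4.6e-03 -1.0e-04 -1.0e+00]
```

```bash
python3 -m jog '{"dp":[[0.2,-0.1,1],[0,0,0],[0,0,0]],"turn":[0,0,0],"gripper":[-1,-1,-1]}'>/dev/null; python3 st.py;  python3 -m jog '{"dp":[[0.2,-0.1,0.6],[0,0,0],[0,0,0]],"turn":[0,0,0],"gripper":[-1,-1,-1]}'>/dev/null; python3 st.py
```

```text
[0.54979668 0.17812481 0.07780244] [-0.8 -1.1 20.5] [-0.17  0.39  0.  ] tilt [ 0.0054  0.     -1.    ]
[0.54977969 0.17811209 0.0774087 ] [-1.4 -1.  21.6] [-0.21  0.33  0.01] tilt [ 6.1e-03  1.0e-04 -1.0e+00]
```

```bash
python3 -m jog '{"dp":[[-0.2,0,-1],[-0.2,0,-1],[-0.2,0,-1],[-0.1,0,-1],[-0.1,0,-1],[0,0,-1],[0,0,0],[0,0,0]],"turn":[0,0,0,0,0,0,0,0],"gripper":[-1,-1,-1,-1,-1,-1,-1,-1]}'>/dev/null; python3 st.py;  python3 -m jog '{"dp":[[0,0,-1],[0,0,-0.8],[0,0,0],[0,0,0]],"turn":[0,0,0,0],"gripper":[-1,-1,-1,-1]}'>/dev/null; python3 st.py
```

```text
[0.54976428 0.17809547 0.08171186] [0.4 1.6 8.1] [ 0.27 -0.11  0.05] tilt [ 3.2e-03  5.0e-04 -1.0e+00]
[0.5496978  0.17810765 0.0829149 ] [4.5 3.2 6.1] [ 0.41 -0.66  0.02] tilt [ 2.6e-03  5.0e-04 -1.0e+00]
```

```bash
python3 -m jog '{"dp":[[-0.6,0.4,-0.5],[0,0,-0.5],[0,0,0],[0,0,0]],"turn":[0,0,0,0],"gripper":[-1,-1,-1,-1]}'>/dev/null; python3 st.py;  python3 -m jog '{"dp":[[-0.2,0.2,-0.7],[0,0,0],[0,0,0]],"turn":[0,0,0],"gripper":[-1,-1,-1]}'>/dev/null; python3 st.py
```

```text
[0.54971001 0.17811035 0.08351874] [4.4 2.4 3.2] [ 0.48 -0.76  0.04] tilt [ 6.e-04  1.e-04 -1.e+00]
[0.54970699 0.17812139 0.08409394] [4.1 0.8 2.1] [ 0.29 -0.76 -0.02] tilt [-2.e-04 -1.e-04 -1.e+00]
```

```bash
python3 -m jog '{"dp":[[-0.8,0.1,-0.4],[0,0,0],[0,0,0]],"turn":[0,0,0],"gripper":[-1,-1,-1]}'>/dev/null; python3 st.py; python3 -m jog '{"dp":[[0,0,0],[0,0,0],[0,0,0],[0,0,0],[0,0,0],[0,0,0]],"turn":[0,0,0,0,0,0],"gripper":[-0.4,-0.2,0,0.4,0.8,0.8]}'; python3 st.py
```

```text
[0.54977049 0.17811816 0.08431682] [-1.5  1.7  1. ] [0.5  0.09 0.06] tilt [-1.9e-03 -1.0e-04 -1.0e+00]
time_s: 21.22
tcp_pos: [0.5505, 0.178, 0.0846]
tool_rot: [0.0, 0.161, 0.987, -0.0]
wrist_force: [-0.7, 0.1, 0.2]
grip_width: 0.0769
finger_force: 0.0
[0.5505273  0.178009   0.08461883] [-0.7  0.1  0.2] [-0.06 -0.01  0.04] tilt [-0.e+00 -1.e-04 -1.e+00]
```

Released. I'll back off upward and look closely at the fit.

```bash
python3 -m jog '{"dp":[[0,0,-5],[0,0,-15],[0,0,-30],[0,0,-40],[0,0,-40],[30,0,-30],[50,0,0],[50,0,0],[40,0,0],[0,0,0]],"turn":[0,0,0,0,0,0,0,0,0,0],"gripper":[1,1,1,1,1,1,1,1,1,1]}'
python3 - <<'E'
from rig import *
from h import *
S=camera("side");T=camera("top")
a=cv2.resize(S["pixels"][170:250,250:340,::-1],(450,400),interpolation=cv2.INTER_CUBIC)
b=cv2.resize(T["pixels"][215:275,140:200,::-1],(400,400)[::-1],interpolation=cv2.INTER_CUBIC)[:, :350]
cv2.imwrite("pics/h.png",np.hstack([a,b]))
an=np.linspace(0,2*np.pi,90)
for z,r in((.064,.023),(.069,.023),(.107,.016)):
  for c,o,k in((S,(250,170),5),(T,(140,215),6.667)):
    q=np.array([(proj(c,[.5497+r*np.cos(t),.178+r*np.sin(t),z])-o+.4)*k for t in an]);print(z,q.min(0).round(),q.max(0).round())
E
```

```text
time_s: 22.48
tcp_pos: [0.3874, 0.2326, 0.2461]
tool_rot: [0.001, 0.16, 0.987, 0.0]
wrist_force: [0.9, -0.3, 0.2]
grip_width: 0.0858
finger_force: 0.0
0.064 [185. 158.] [288. 200.]
0.064 [ 91. 106.] [285. 299.]
0.069 [185. 148.] [288. 190.]
0.069 [ 86. 104.] [281. 299.]
0.107 [198.  75.] [271. 103.]
0.107 [ 76. 124.] [217. 265.]
```

View pics/h.png

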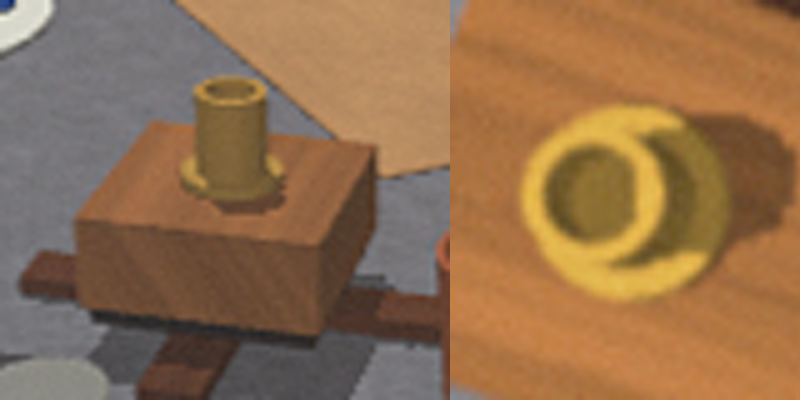

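Seated as predicted: rim at crop (230,90) and shoulder foot at (232,199) match the computed home position. Side forces acted while I relieved the push, so I'll do one gentle levelling press on the rim from above.

```bash
python3 -m jog '{"dp":[[-40,0,0],[-50,0,0],[-50,0,0],[-30,0,20],[-1,0,30],[0,0,30],[0,0,20],[0,0,10],[0,0,0],[0,0,0]],"turn":[0,0,0,0,0,0,0,0,0,0],"gripper":[-0.43,-0.43,-0.43,-0.43,-0.43,-0.43,-0.43,-0.43,-0.43,-0.43]}'; python3 -c "
from h import *
from rig import read_state
print(need(read_state(),[.5498,.178,.120]))"
```

```text
time_s: 23.82
tcp_pos: [0.5521, 0.1776, 0.1355]
tool_rot: [0.001, 0.161, 0.987, 0.0]
wrist_force: [-0.5, -0.1, 0.6]
grip_width: 0.0242
finger_force: 0.0
[ 2.3 -0.4 15.5]
```

```bash
python3 -m jog '{"dp":[[2.3,-0.4,5],[0,0,6],[0,0,4],[0,0,1],[0,0,0]],"turn":[0,0,0,0,0],"gripper":[-0.43,-0.43,-0.43,-0.43,-0.43]}'>/dev/null; python3 st.py; for i in 1; do python3 -m jog '{"dp":[[0,0,1.5],[0,0,1.5],[0,0,0]],"turn":[0,0,0],"gripper":[-0.43,-0.43,-0.43]}'>/dev/null; python3 st.py;python3 -m jog '{"dp":[[0,0,1.5],[0,0,1.5],[0,0,0]],"turn":[0,0,0],"gripper":[-0.43,-0.43,-0.43]}'>/dev/null; python3 st.py; done
```

```text
[0.54920487 0.17809389 0.11861185] [-0.7 -0.3  0.7] [-0.01 -0.07 -0.02] tilt [ 0.  0. -1.]
[0.54910158 0.17808147 0.11553135] [ 0.2 -0.4 -0.3] [ 0.03  0.01 -0.03] tilt [-2.e-04 -0.e+00 -1.e+00]
[0.54926034 0.17812345 0.11302567] [-1.4 -0.5  4.6] [-0.01  0.23 -0.01] tilt [ 6.e-04  1.e-04 -1.e+00]
```

```bash
J(){ :; }; python3 -m jog '{"dp":[[0,0,1],[0,0,1],[0,0,0]],"turn":[0,0,0],"gripper":[-0.43,-0.43,-0.43]}'>/dev/null; python3 st.py;python3 -m jog '{"dp":[[0,0,1],[0,0,1],[0,0,0]],"turn":[0,0,0],"gripper":[-0.43,-0.43,-0.43]}'>/dev/null; python3 st.py; python3 -m jog '{"dp":[[0,0,1],[0,0,0.5],[0,0,0]],"turn":[0,0,0],"gripper":[-0.43,-0.43,-0.43]}'>/dev/null; python3 st.py
```

```text
[0.54930009 0.17815528 0.11158704] [-2.4 -0.6  9. ] [-0.07  0.52 -0.03] tilt [ 1.1e-03  1.0e-04 -1.0e+00]
[0.5492853  0.17816668 0.11013092] [-5.   0.1 14.3] [-0.09  0.76  0.03] tilt [ 1.6e-03  1.0e-04 -1.0e+00]
[0.54931584 0.17819584 0.10906005] [-5.4 -0.5 15.9] [-0.19  1.01  0.07] tilt [ 2.e-03  1.e-04 -1.e+00]
```

The force rises steadily at about 3 N/mm straight through the grip's slip level (7–9 N) with no sliding, so the shoulder is home. I'll retreat.

```bash
python3 -m jog '{"dp":[[0,0,1],[0,0,0],[0,0,-2],[0,0,-2],[0,0,-3],[0,0,-4],[0,0,-10],[0,0,-30],[0,0,-40],[0,0,-40]],"turn":[0,0,0,0,0,0,0,0,0,0],"gripper":[-0.43,-0.43,-0.43,-0.43,-0.43,-0.43,-0.43,-0.43,-0.43,-0.43]}'; python3 -m jog '{"dp":[[40,0,0],[50,0,0],[50,0,0],[40,0,0],[0,0,0]],"turn":[0,0,0,0,0],"gripper":[-0.43,-0.43,-0.43,-0.43,-0.43]}'
python3 - <<'E'
from rig import *
from h import *
S=camera("side");T=camera("top")
a=cv2.resize(S["pixels"][170:250,250:340,::-1],(450,400),interpolation=cv2.INTER_CUBIC)
b=cv2.resize(T["pixels"][215:275,140:200,::-1],(400,400),interpolation=cv2.INTER_CUBIC)[:, :350]
cv2.imwrite("pics/i.png",np.hstack([a,b]))
E
```

```text
time_s: 27.58
tcp_pos: [0.549, 0.178, 0.2387]
tool_rot: [-0.0, 0.161, 0.987, 0.0]
wrist_force: [0.2, 0.7, -0.2]
grip_width: 0.0239
finger_force: 0.0
time_s: 28.2
tcp_pos: [0.3766, 0.2358, 0.2379]
tool_rot: [0.0, 0.16, 0.987, 0.0]
wrist_force: [1.3, -0.3, -0.0]
grip_width: 0.0243
finger_force: 0.0
```

View pics/i.png

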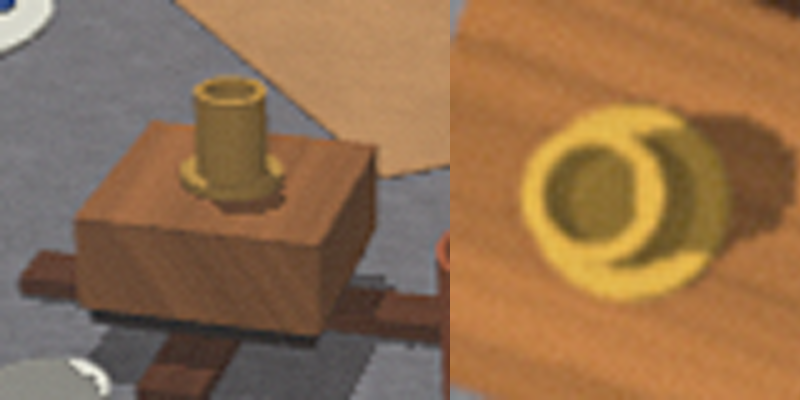

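The socket stands upright with its shoulder flush on the block (crop 232,190), unchanged by the second press.

```bash
python3 -c "
from rig import job_done;print(job_done())"
```

```text
the job is handed in; nothing more can be done
None
```

The brass socket is pressed home in the easel foot, its shoulder flush on the wood as far as force readings and pictures show, and released; pushes peaked at about 22 N, the arm finished at 28 s, and the stopper, cup and jar were never touched.

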